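# Set a specimen grinder's hand feed by counting crank turns

### The arm

A 6-joint arm with a two-finger parallel gripper is mounted at the origin on the work surface. World frame = base frame: x ahead of the robot, y to its left, z up, the work surface at z = 0. Lengths are in m, angles in rad, forces in N, time in s.
With the tool pointing down it reaches from about 0.35 to 0.85 m from the base axis. Payload 8.1 kg.
Tool frame: the origin (TCP) lies midway between the tips of the shut fingers; the grasp point (between the pads) lies 19 mm behind it; z points along the fingers, y is the direction in which the jaws open and shut (so a half turn about z gives the same grasp; the last joint's range is limited). The gripper opens to 93 mm and grips with 3 to 60 N. Pads are 15 mm wide; open, the fingers measure 128 mm over their backs; the gripper's body (75 mm by 188 mm) begins 65 mm behind the grasp point.
Start: joints at [1.137, 0.13, 1.488, -0, 1.523, -0.085], TCP at [0.205, 0.564, 0.219] pointing down, gripper open.
Joint ranges: [-2.96, 2.96], [-0.89, 2.26], [0.02, 2.5], [-1.34, 4.48], [0, 2.73], [-2.66, 2.66]. Speed limits (rad/s): [2.39, 2.39, 2.79, 3.14, 3.14, 3.14].

### API

Orientations are given as a rotation vector (axis times angle).
In Python, from plant import robot gives the robot as it stands. The module is installed in compiled form; this text tells all that it offers.
- The arm moves only by the shell command python3 -m pendant 'ROWS' [FORCE]. ROWS is JSON, a list of rows, each an object with "translation": the shift along the tool's x, y, z in mm, a list of three; "twist": the turn, a rotation vector about the tool's x, y, z in rad, a list of three; "grip": the opening, from -1 (shut) to 1 (fully open). A call has exactly 10 rows; each row shifts and turns the pose as measured when the row begins, along the tool's axes as they then stand; what a row does not reach is not made up. A row lasts 1/10 s, in which the tool goes at most 50 mm and 8.59 degrees, less where a joint would pass 70% of its speed; a pose out of reach is approached as far as the arm can. A call is refused whole if a number of a shift passes 50 or a number of a turn 0.15, either way. A call with a gripper value outside its range is refused whole. The fingers move at their own pace and stop on an object; FORCE is the grip in N (left out, the last holds). Time passes only in rows, so rows that do not move let the fingers close, or fill a call up. It gives the time, the measured TCP pose, the force and the opening at its end, in the units of the state.
- robot.read_state(): the state, without advancing time (a new reading comes with each control period).
- robot.read_camera(name): name is "scene" or "top" or "wrist"; returns (picture, depth): 480x640x3 uint8, red, green, blue; 480x640 float32, m along the optical axis (not along the pixel's ray), 0 where there is no reading.
- robot.camera_info(name): a dict with "vertical_fov" (degrees; the focal length in pixels is half the picture's height over the tangent of half this angle, whatever the lens; pixels are square), "cx", "cy" (the principal point, pixels), "D" ([k1, k2, p1, p2, k3] as OpenCV has them; the pictures are not rectified), "cam_to_world" (4x4, takes a point from camera to world coordinates). Camera axes: x right, y up, looking along -z (the intrinsics and any distortion apply to the point x, -y, -z); pixel columns grow to the right and rows downward; lengths in m; the calibration is good to about 2 mm. A picture is of the moment at which its call begins: read the wrist's pose just before it. camera_info takes no time and is no camera call; for the wrist camera it gives the pose at the moment of the call.
- robot.close_job(): hands the job in, once; it reports no verdict.
The state is a dict: "t": time; "q": joint angles; "dq": joint speeds; "joint_torque": joint torques, N m; "tool_pos": TCP position; "orientation": TCP orientation; "force": force on the tool from outside, world axes, zero at the start; "wrist_torque": the same for the moment, N m; "opening": finger opening in m.
Only numpy, scipy, OpenCV 4.12 (cv2) and the standard library are available. Lean on these libraries where they do the work, as an engineer would, in place of code of your own. Each camera call takes 0.05 s, during which the arm holds its last target. There are 200 camera calls.

### The job

Set the feed of the hand-fed specimen grinder: grip the crank's upright knob and wind it anticlockwise (seen from above) until you feel it come up gently against its stop, then from the stop wind exactly three full turns clockwise. Only then lock the setting by swinging the small lever beside it clockwise to the end of its travel, without shifting the crank. Do not force the crank against its stop, leave the specimens and other things where they are, and let go of everything at the end.

Things in the scene. Friction and masses are not known exactly. Their poses are not given: they have to be found in the camera images.
- unit: Bench grinder feed unit, bolted down: grey base plate 200 x 520 mm, 20 mm thick, white gearbox 100 x 100 mm, top 90 mm above the bench. Origin: on the bench under the crank axis; z up. The lever is to -y of the gearbox; carriage, stone and a white motor (tops 98 mm or lower) to +y.
- crank_axis (a point): Point on the crank's vertical axis, 131 mm above the bench. The steel crank arm turns about it, its top 108 mm above the bench; the hub, radius 15 mm, tops out at 115 mm.
- knob_mid (a point): Middle of the crank's upright black knob (26 mm across, 44 mm high, from 109 to 153 mm above the bench), 50 mm from the crank axis. It spins freely on its pin, so it may be held firmly while cranking. Winding takes about 3 N at the knob. Starts 0.3 to 1.2 turns clockwise of the stop; no play, but see washers.
- carriage (a joint): Travel (m) of the specimen carriage that the crank drives: 0 with the crank's shaft on its stop, 0.00002 m (0.02 mm) more per clockwise turn, so the three turns are 0.06 mm: far too little to see or to read here.
- washers (a joint): Squeeze (m) of spring washers hidden in the crank hub. The arm sits on the shaft through this sprung coupling: loaded, the knob gives about 1 mm for each 2 N and springs back when let go; it is the shaft that meets the hard stop. -0.000025 m (0.025 mm, too little to read) means 25 N (12 mm) of push on the knob anticlockwise; more is forcing it.
- lever_axis (a point): Point on the lock lever's vertical axis, 94 mm above the bench and 170 mm to the unit's -y of the crank axis, on a round pedestal 44 mm across.
- lever_post (a point): Middle of the upright black post at the lever's tip: 16 mm across, from 73 to 115 mm above the bench, 70 mm from the lever axis. Below it the flat steel lever, 14 mm wide, 72 to 80 mm above the bench.
- lock (a joint): Lock lever angle (rad): 0 to 0.3 at the start (unlocked, pointing to the unit's +x, away from the robot), grows clockwise from above, 1.5 at the end of its travel (locked, pointing away from the gearbox). Stays where it is left; takes about 4 N at the post.
- puck_a: Bystander: black round resin specimen, 32 mm across, 20 mm high, on the unit's base plate. Origin: centre of its underside.
- puck_b: Bystander: grey round resin specimen, 32 mm across, 20 mm high, on the unit's base plate. Origin: centre of its underside.
- jar: Bystander: amber glass jar, 60 mm across, 75 mm high, beside the unit. Origin: centre of its underside.
- bottle: Bystander: white bottle, 64 mm across, 170 mm high, beside the unit. Origin: centre of its underside.
- dish: Bystander: shallow glass dish, 90 mm across, 18 mm high, to the right. Origin: centre of its underside.
- screwdriver: Bystander: screwdriver, about 200 mm long, lying on the bench to the left.
- mouse: Bystander: black round computer mouse, 64 mm across, 34 mm high, in front of the unit.

How it is judged:
On the way, in this order (a step that is already met when the one before it is completed fails the run):
1. the crank is wound back to its stop with the lever unlocked (value of joint carriage below 9.55e-08 m and value of joint lock below 0.6 rad), for 0.1 s.
2. the crank is three turns (give or take 14 degrees) clockwise of the stop with the lever still unlocked (value of joint carriage between 5.92042e-05 and 6.07958e-05 m and value of joint lock below 0.6 rad), for 0.3 s.
3. the lever is swung to the locked end (value of joint lock above 1.3 rad), for 0.2 s.
At the end, for the whole second after the job is handed in: The crank stands three turns clockwise of its stop within 14 degrees (carriage at 0.0600 mm within 0.0008 mm) and the lever is at its locked end (past 1.3 rad) (value of joint carriage between 5.92042e-05 and 6.07958e-05 m and value of joint lock above 1.3 rad); the robot touches nothing.
It fails at once if the crank is forced anticlockwise with over 25 N at the knob (its coupling gives by 0.25 rad) (value of joint washers below -2.5e-05 m).
It fails at once if a bystander is shifted by over 20 mm (distance of any of puck_a, puck_b, jar, bottle, dish, screwdriver, mouse from where it was at the start of the episode above 0.02 m).
It also fails if it takes over 72 s, if anything falls off the work surface, if the arm or the gripper's body presses on something with over 40 N, if the wrist force passes 120 N, or if a joint passes its speed limit or range.

## Working session

There is one attempt and no reset: what is moved stays moved. The work goes in short steps, Python scripts to look and compute and a shell command to move; the robot and the scene stay as the last step left them, time stands still between calls to the robot, and variables do not carry over. Pictures are saved under pics/ and viewed, about 8 in all and at most 12, crops included, and the job is handed in when it is done.

```bash
mkdir -p pics; cat > h.py <<'E'
import numpy as np, cv2
from plant import robot
from scipy.spatial.transform import Rotation as R
def cam(n):
    i=robot.camera_info(n); f=240/np.tan(np.radians(i['vertical_fov'])/2)
    K=np.array([[f,0,i['cx']],[0,f,i['cy']],[0,0,1]]); return K,np.array(i['D'],float),np.array(i['cam_to_world'])
def ray(n,px):
    K,D,T=cam(n); u=cv2.undistortPoints(np.array(px,float).reshape(-1,1,2),K,D).reshape(-1,2)
    d=np.c_[u[:,0],-u[:,1],-np.ones(len(u))]@T[:3,:3].T
    return T[:3,3],d
def atz(n,px,z):
    o,d=ray(n,px); return o+d*((z-o[2])/d[:,2])[:,None]
def cloud(n,depth):
    v,u=np.mgrid[:480,:640]; o,d=ray(n,np.c_[u.ravel(),v.ravel()])
    return (o+d*depth.reshape(-1,1)).reshape(480,640,3)
E
python3 - <<'E'
from h import *
s=robot.read_state();print({k:np.round(v,3) for k,v in s.items()})
print(R.from_rotvec(s['orientation']).as_matrix().round(3))
for n in ['top','scene']:
    p,d=robot.read_camera(n); cv2.imwrite(f'pics/{n}0.png',p[...,::-1]); np.save(f'{n}.npy',d); np.save(f'{n}p.npy',p)
    print(cam(n)[2].round(3))
E
```

```text
{'t': np.float64(0.0), 'q': array([ 1.137,  0.131,  1.489, -0.   ,  1.523, -0.085]), 'dq': array([-0.001, -0.   ,  0.002, -0.002,  0.001,  0.002]), 'joint_torque': array([ 1.0000e-03, -5.5983e+01, -4.9177e+01,  7.7000e-02,  3.6000e-02,
       -0.0000e+00]), 'tool_pos': array([0.205, 0.563, 0.218]), 'orientation': array([-5.450e-01, -3.093e+00,  3.000e-03]), 'force': array([-0.493, -0.516, -0.383]), 'wrist_torque': array([ 0.009, -0.001,  0.028]), 'opening': np.float64(0.093)}
[[-0.94   0.342 -0.001]
 [ 0.342  0.94  -0.002]
 [ 0.    -0.002 -1.   ]]
[[ 0.003  0.978 -0.207  0.23 ]
 [-1.     0.002 -0.004  0.015]
 [-0.003  0.207  0.978  1.201]
 [ 0.     0.     0.     1.   ]]
[[ 0.769 -0.448  0.455  1.106]
 [ 0.639  0.548 -0.54  -0.754]
 [-0.008  0.706  0.708  1.128]
 [ 0.     0.     0.     1.   ]]
```

View pics/top0.png

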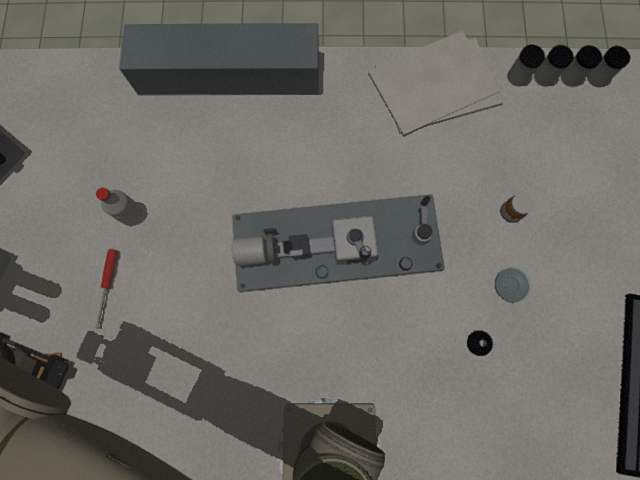

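View pics/scene0.png

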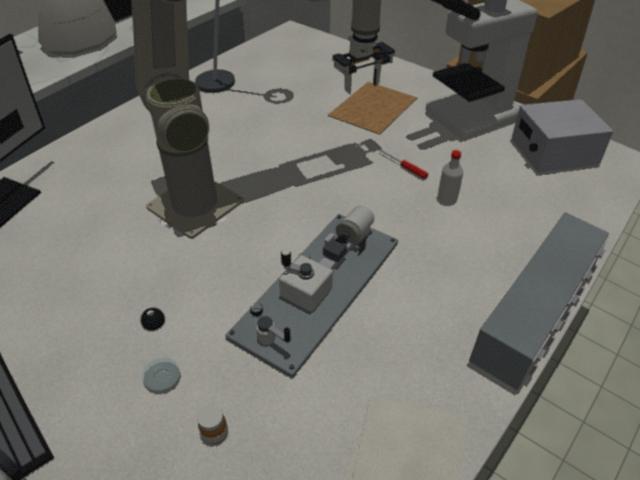

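The top view shows the crank hub near (356,237), the knob near (365,253), the lever pedestal near (423,233) and the post near (426,200). Next I measure these with depth.

```bash
python3 - <<'E'
from h import *
p=np.load('topp.npy');d=np.load('top.npy');C=cloud('top',d)
cv2.imwrite('pics/crop.png',cv2.resize(p[180:305,225:450,::-1],None,fx=3.5,fy=3.5,interpolation=cv2.INTER_CUBIC))
# base plate rectangle
reg=np.zeros((480,640),bool);reg[180:305,220:460]=1
Z=C[...,2]
m=reg&(Z>.012); r=cv2.minAreaRect(C[m][:,:2].astype(np.float32)*1000); print('plate',r, cv2.boxPoints(r).round(1))
for nm,(u0,u1,v0,v1),(z0,z1) in [('knob',(345,385,225,270),(.135,.17)),('hub',(340,372,222,250),(.109,.122)),('gear',(325,385,210,270),(.084,.096)),('post',(415,435,190,215),(.1,.125)),('ped',(408,435,220,246),(.075,.12))]:
    q=C[v0:v1,u0:u1].reshape(-1,3);q=q[(q[:,2]>z0)&(q[:,2]<z1)]
    if len(q)>2:
        print(nm,len(q),np.median(q,0).round(4),np.mean(q,0).round(4),((q.min(0)+q.max(0))/2).round(4))
print(atz('top',[[356,237]],.115),atz('top',[[365,253]],.153),atz('top',[[423,232]],.094),atz('top',[[426,200]],.115))
E
```

```text
plate ((418.472412109375, -26.288543701171875), (365.76214599609375, 521.988037109375), 6.140847682952881) [[ 208.7  213.6]
 [ 264.6 -305.3]
 [ 628.2 -266.2]
 [ 572.4  252.8]]
knob 51 [ 0.4408 -0.075   0.1482] [ 0.4434 -0.0754  0.1472] [ 0.448  -0.0765  0.1454]
hub 138 [ 0.4921 -0.0581  0.1139] [ 0.4915 -0.0583  0.1139] [ 0.4863 -0.0603  0.1145]
gear 1336 [ 0.4971 -0.0503  0.0895] [ 0.4954 -0.0557  0.0895] [ 0.4941 -0.0581  0.0899]
post 47 [ 0.5807 -0.2264  0.1132] [ 0.5809 -0.2266  0.1119] [ 0.5823 -0.2268  0.1117]
ped 200 [ 0.5139 -0.226   0.0821] [ 0.5148 -0.226   0.0821] [ 0.5175 -0.2265  0.0823]
[[ 0.48878178 -0.06016159  0.115     ]] [[ 0.44320032 -0.077125    0.153     ]] [[ 0.50633863 -0.22080809  0.094     ]] [[ 0.57899013 -0.22667848  0.115     ]]
```

View pics/crop.png

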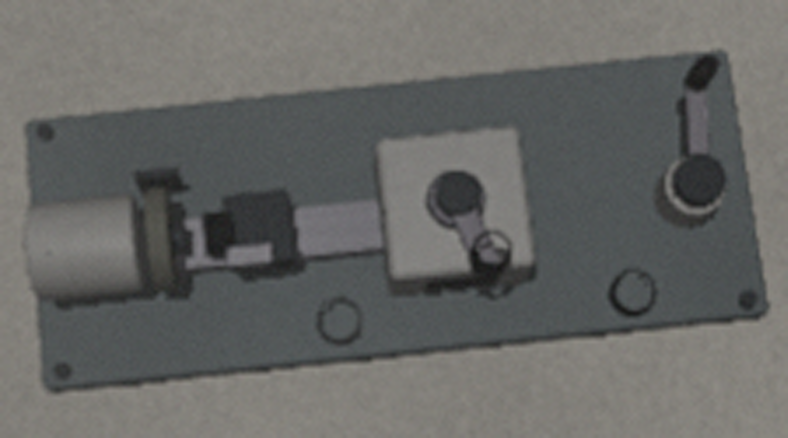

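Crank axis is about (0.492,-0.058), the knob about (0.448,-0.077) and the lever axis about (0.510,-0.227), with unit yaw about 6°. These agree with the 170, 50 and 70 mm given. First I square the tool to the world, then travel above the knob.

```bash
python3 -m pendant '[{"translation":[0,0,-10],"twist":[0,0,-0.117],"grip":1},{"translation":[0,0,-10],"twist":[0,0,-0.117],"grip":1},{"translation":[0,0,-5],"twist":[0,0,-0.117],"grip":1},{"translation":[-17,-46,0],"twist":[0,0,0],"grip":1},{"translation":[-17,-46,0],"twist":[0,0,0],"grip":1},{"translation":[-17,-46,0],"twist":[0,0,0],"grip":1},{"translation":[-17,-46,0],"twist":[0,0,0],"grip":1},{"translation":[-17,-46,0],"twist":[0,0,0],"grip":1},{"translation":[-17,-46,0],"twist":[0,0,0],"grip":1},{"translation":[0,0,0],"twist":[0,0,0],"grip":1}]' 20
```

```text
t: 1.1
tool_pos: [0.3113, 0.2795, 0.2366]
orientation: [0.033, -3.134, 0.022]
force: [0.0, -0.1, 0.1]
opening: 0.0927
```

```bash
python3 -m pendant '[{"translation":[-17,-45,0],"twist":[0,0,0.02],"grip":1},{"translation":[-17,-45,0],"twist":[0,0,0],"grip":1},{"translation":[-17,-45,0],"twist":[0,0,0],"grip":1},{"translation":[-17,-45,0],"twist":[0,0,0],"grip":1},{"translation":[-17,-45,0],"twist":[0,0,0],"grip":1},{"translation":[-17,-45,0],"twist":[0,0,0],"grip":1},{"translation":[-17,-45,0],"twist":[0,0,0],"grip":1},{"translation":[-12,-30,0],"twist":[0,0,0],"grip":1},{"translation":[0,0,0],"twist":[0,0,0],"grip":1},{"translation":[0,0,0],"twist":[0,0,0],"grip":1}]'
python3 - <<'E'
from h import *
s=robot.read_state();M=R.from_rotvec(s['orientation']).as_matrix();print(s['tool_pos'],M.round(4))
p,d=robot.read_camera('wrist');print(cam('wrist')[2].round(3));np.save('w.npy',cloud('wrist',d));cv2.imwrite('pics/w1.png',p[...,::-1])
E
```

```text
t: 2.1
tool_pos: [0.4454, -0.0718, 0.2372]
orientation: [0.007, -3.133, 0.015]
force: [0.1, 0.1, -0.4]
opening: 0.0933
[ 0.44543438 -0.07179028  0.23716232] [[-1.     -0.0046 -0.0086]
 [-0.0045  0.9999 -0.0099]
 [ 0.0086 -0.0098 -0.9999]]
[[-0.005 -0.967 -0.254  0.374]
 [ 1.    -0.008  0.009 -0.069]
 [-0.011 -0.254  0.967  0.403]
 [ 0.     0.     0.     1.   ]]
```

View pics/w1.png

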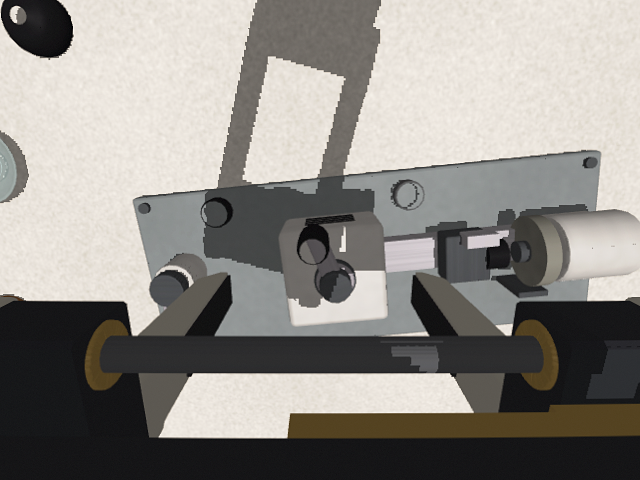

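The wrist view shows the knob top near (313,244), the hub at (336,280) and the lever pedestal at (170,285). The knob sits between the open fingers. Next I refine with wrist depth.

```bash
python3 - <<'E'
from h import *
C=np.load('w.npy')
def fit(nm,u0,u1,v0,v1,z0,z1):
    q=C[v0:v1,u0:u1].reshape(-1,3);q=q[(q[:,2]>z0)&(q[:,2]<z1)]
    c,r=cv2.minEnclosingCircle(q[:,:2].astype(np.float32)*1000);print(nm,len(q),'mean',q.mean(0).round(4),'circ',np.round(c,1),round(r,1))
fit('knob',290,340,215,275,.147,.158)
fit('hub',312,362,255,305,.1125,.118)
fit('ped',140,215,245,310,.085,.1)
E
```

```text
knob 232 mean [ 0.4477 -0.0771  0.1496] circ [451.  -77.4] 12.4
hub 729 mean [ 0.497  -0.0582  0.1138] circ [497.2 -58.1] 14.7
ped 0 mean [nan nan nan] circ [0. 0.] 0.0<stdin>:5: RuntimeWarning: Mean of empty slice.
  ret = um.true_divide(
```

```bash
python3 -m pendant '[{"translation":[-4,-5,0],"twist":[-0.01,-0.009,0],"grip":1},{"translation":[0,0,30],"twist":[0,0,0],"grip":1},{"translation":[0,0,30],"twist":[0,0,0],"grip":1},{"translation":[0,0,30],"twist":[0,0,0],"grip":1},{"translation":[0,0,20],"twist":[0,0,0],"grip":1},{"translation":[0,0,0],"twist":[0,0,0],"grip":1},{"translation":[0,0,0],"twist":[0,0,0],"grip":1},{"translation":[0,0,0],"twist":[0,0,0],"grip":1},{"translation":[0,0,0],"twist":[0,0,0],"grip":1},{"translation":[0,0,0],"twist":[0,0,0],"grip":1}]' 25
```

```text
t: 3.15
tool_pos: [0.454, -0.0691, 0.1299]
orientation: [-0.03, 3.128, 0.003]
force: [0.8, -0.3, 0.8]
opening: 0.0927
```

```bash
python3 -m pendant '[{"translation":[2,-4,5],"twist":[0,0,0.018],"grip":1},{"translation":[2,-4,5],"twist":[0,0,0],"grip":1},{"translation":[0,0,0],"twist":[0,0,0],"grip":1},{"translation":[0,0,0],"twist":[0,0,0],"grip":-1},{"translation":[0,0,0],"twist":[0,0,0],"grip":-1},{"translation":[0,0,0],"twist":[0,0,0],"grip":-1},{"translation":[0,0,0],"twist":[0,0,0],"grip":-1},{"translation":[0,0,0],"twist":[0,0,0],"grip":-1},{"translation":[0,0,0],"twist":[0,0,0],"grip":-1},{"translation":[0,0,0],"twist":[0,0,0],"grip":-1}]' 25
python3 - <<'E'
from h import *
s=robot.read_state();print(s['tool_pos'],s['force'],s['wrist_torque'],R.from_rotvec(s['orientation']).as_matrix().round(3))
E
```

```text
t: 4.15
tool_pos: [0.4509, -0.0784, 0.1205]
orientation: [0.001, 3.125, 0.002]
force: [0.2, 0.0, -0.3]
opening: 0.0414
[ 0.45089161 -0.07843085  0.12050905] [ 0.18596273  0.03544423 -0.304667  ] [-0.0236191   0.04785203 -0.00979606] [[-1.     0.001  0.017]
 [ 0.001  1.     0.001]
 [-0.017  0.001 -1.   ]]
```

```bash
python3 -m pendant '[{"translation":[0,0,0],"twist":[0,0.015,0],"grip":-1},{"translation":[0,0,0],"twist":[0,0,0],"grip":-1},{"translation":[0,0,0],"twist":[0,0,0],"grip":-1},{"translation":[0,0,0],"twist":[0,0,0],"grip":-1},{"translation":[0,0,0],"twist":[0,0,0],"grip":-1},{"translation":[0,0,0],"twist":[0,0,0],"grip":-1},{"translation":[0,0,0],"twist":[0,0,0],"grip":-1},{"translation":[0,0,0],"twist":[0,0,0],"grip":-1},{"translation":[0,0,0],"twist":[0,0,0],"grip":-1},{"translation":[0,0,0],"twist":[0,0,0],"grip":-1}]' 25
cat > st.py <<'E'
from h import *
import sys
c=np.array([.497,-.058]) if len(sys.argv)<3 else np.array(list(map(float,sys.argv[1:3])))
s=robot.read_state();M=R.from_rotvec(s['orientation']).as_matrix()
r=s['tool_pos'][:2]-c; th=np.degrees(np.arctan2(r[1],r[0])); u=r/np.linalg.norm(r); ccw=np.array([-u[1],u[0]])
f=s['force'][:2]
print('t',s['t'],'pos',s['tool_pos'].round(4),'R',np.linalg.norm(r).round(4),'th',th.round(1),'Frad',(f@u).round(1),'Fccw',(f@ccw).round(1),'Fz',s['force'][2].round(1),'open',s['opening'].round(4),'tq',s['wrist_torque'].round(2))
print('toolx',M[:,0].round(3),'toolz',M[:,2].round(3))
E
python3 st.py
```

```text
t: 5.15
tool_pos: [0.451, -0.0789, 0.1207]
orientation: [0.001, 3.141, 0.001]
force: [-0.2, -1.6, -0.5]
opening: 0.0258Traceback (most recent call last):
  File "st.py", line 7, in <module>
    print('t',s['t'],'pos',s['tool_pos'].round(4),'R',np.linalg.norm(r).round(4),'th',th.round(1),'Frad',(f@u).round(1),'Fccw',(f@ccw).round(1),'Fz',s['force'][2].round(1),'open',s['opening'].round(4),'tq',s['wrist_torque'].round(2))
                                                                                                                                                                                   ^^^^^^^^^^^^^^^^^^
AttributeError: 'float' object has no attribute 'round'
```

```bash
sed -i "s/s\['opening'\].round(4)/round(float(s['opening']),4)/" st.py
cat > arc.py <<'E'
# arc.py start_deg total_deg n [x y radius]: suggested tool shifts from current pos along the circle
from h import *
import sys
a=list(map(float,sys.argv[1:])); cx,cy,rad=a[3:6] if len(a)>3 else (.497,-.058,.0505)
s=robot.read_state();M=R.from_rotvec(s['orientation']).as_matrix()
p=s['tool_pos'][:2]*1000; o=[]
n=int(a[2])
for k in range(1,n+1):
    t=np.radians(a[0]+a[1]*k/n); w=np.array([cx+rad*np.cos(t),cy+rad*np.sin(t)])*1000
    d=np.round(M[:2,:2].T@(w-p)*2)/2; o.append(d.tolist()); p=p+M[:2,:2]@d
print(*o)
E
python3 st.py; python3 arc.py 204.4 90 10
```

```text
t 5.15 pos [ 0.451  -0.0789  0.1207] R 0.0505 th -155.5 Frad 0.9 Fccw 1.4 Fz -0.5 open 0.0258 tq [-0.12 -0.09 -0.03]
toolx [-1.     0.001 -0.   ] toolz [ 0.  0. -1.]
[-4.0, -7.0] [-4.5, -6.0] [-6.0, -5.5] [-6.5, -4.5] [-7.0, -3.5] [-8.0, -2.0] [-7.5, -1.0] [-8.0, 0.5] [-8.0, 1.5] [-7.5, 2.5]
```

```bash
python3 -m pendant '[{"translation":[-4,-7,0],"twist":[0,0,0],"grip":-1},{"translation":[-4.5,-6,0],"twist":[0,0,0],"grip":-1},{"translation":[-6,-5.5,0],"twist":[0,0,0],"grip":-1},{"translation":[-6.5,-4.5,0],"twist":[0,0,0],"grip":-1},{"translation":[-7,-3.5,0],"twist":[0,0,0],"grip":-1},{"translation":[-8,-2,0],"twist":[0,0,0],"grip":-1},{"translation":[-7.5,-1,0],"twist":[0,0,0],"grip":-1},{"translation":[-8,0.5,0],"twist":[0,0,0],"grip":-1},{"translation":[-8,1.5,0],"twist":[0,0,0],"grip":-1},{"translation":[-7.5,2.5,0],"twist":[0,0,0],"grip":-1}]' 30; python3 st.py
```

```text
t: 6.15
tool_pos: [0.5207, -0.1047, 0.1203]
orientation: [-0.002, -3.136, -0.006]
force: [-6.1, 5.3, 5.9]
opening: 0.0251
t 6.15 pos [ 0.5207 -0.1047  0.1203] R 0.0523 th -63.1 Frad -7.5 Fccw -3.1 Fz 5.9 open 0.0251 tq [0.97 1.07 0.01]
toolx [-1.     0.001  0.006] toolz [-0.006  0.004 -1.   ]
```

```bash
python3 arc.py 297 36 40
```

```text
[0.0, 2.0] [-0.5, 0.5] [-1.0, 0.5] [-0.5, 0.0] [-0.5, 0.5] [-1.0, 0.5] [-0.5, 0.5] [-0.5, 0.5] [-1.0, 0.5] [-0.5, 0.5] [-0.5, 0.5] [-1.0, 0.5] [-0.5, 0.5] [-0.5, 0.5] [-0.5, 0.5] [-0.5, 0.5] [-1.0, 0.5] [-0.5, 0.5] [-0.5, 0.5] [-0.5, 0.5] [-0.5, 0.5] [-0.5, 0.5] [-0.5, 0.5] [-0.5, 1.0] [-0.5, 0.5] [-0.5, 0.5] [-0.5, 0.5] [-0.5, 1.0] [-0.5, 0.5] [-0.5, 0.5] [-0.5, 0.5] [-0.5, 1.0] [-0.5, 0.5] [-0.5, 0.5] [-0.5, 1.0] [-0.5, 0.5] [-0.0, 0.5] [-0.5, 1.0] [-0.5, 0.5] [-0.5, 1.0]
```

```bash
python3 -m pendant '[{"translation":[-0.7,1.4,0],"twist":[0,0,0],"grip":-1},{"translation":[-0.7,0.9,0],"twist":[0,0,0],"grip":-1},{"translation":[-0.7,0.4,0],"twist":[0,0,0],"grip":-1},{"translation":[-0.7,0.4,0],"twist":[0,0,0],"grip":-1},{"translation":[-0.7,0.4,0],"twist":[0,0,0],"grip":-1},{"translation":[-0.7,0.4,0],"twist":[0,0,0],"grip":-1},{"translation":[-0.7,0.4,0],"twist":[0,0,0],"grip":-1},{"translation":[-0.7,0.5,0],"twist":[0,0,0],"grip":-1},{"translation":[-0.7,0.5,0],"twist":[0,0,0],"grip":-1},{"translation":[-0.7,0.5,0],"twist":[0,0,0],"grip":-1}]'; python3 st.py
```

```text
t: 7.15
tool_pos: [0.5297, -0.0983, 0.1205]
orientation: [-0.001, -3.137, -0.004]
force: [-3.0, -0.9, 3.7]
opening: 0.0256
t 7.15 pos [ 0.5297 -0.0983  0.1205] R 0.052 th -51.0 Frad -1.2 Fccw -2.9 Fz 3.7 open 0.0256 tq [-0.06  0.68 -0.01]
toolx [-1.     0.     0.005] toolz [-0.005  0.002 -1.   ]
```

```bash
cat > chk.py <<'E'
from h import *
import sys
c=np.array([.498,-.059]);s=robot.read_state();r=s['tool_pos'][:2]-c;u=r/np.linalg.norm(r);f=s['force'][:2];F=f@np.array([-u[1],u[0]])
print('t',round(float(s['t']),2),'th',round(np.degrees(np.arctan2(r[1],r[0])),1),'R',round(np.linalg.norm(r)*1e3,1),'Frad',round(f@u,1),'Fccw',round(F,1),'Fz',round(s['force'][2],1),'pos',(s['tool_pos']*1e3).round(1))
sys.exit(F<-float(sys.argv[1]))
E
python3 -m pendant '[{"translation":[-0.6,0.6,0],"twist":[0,0,0],"grip":-1},{"translation":[-0.6,0.6,0],"twist":[0,0,0],"grip":-1},{"translation":[-0.6,0.6,0],"twist":[0,0,0],"grip":-1},{"translation":[-0.6,0.6,0],"twist":[0,0,0],"grip":-1},{"translation":[-0.6,0.6,0],"twist":[0,0,0],"grip":-1},{"translation":[-0.6,0.6,0],"twist":[0,0,0],"grip":-1},{"translation":[-0.5,0.6,0],"twist":[0,0,0],"grip":-1},{"translation":[-0.5,0.6,0],"twist":[0,0,0],"grip":-1},{"translation":[-0.5,0.6,0],"twist":[0,0,0],"grip":-1},{"translation":[-0.5,0.6,0],"twist":[0,0,0],"grip":-1}]' >/dev/null && python3 chk.py 6 && python3 -m pendant '[{"translation":[-0.5,0.6,0],"twist":[0,0,0],"grip":-1},{"translation":[-0.5,0.6,0],"twist":[0,0,0],"grip":-1},{"translation":[-0.5,0.6,0],"twist":[0,0,0],"grip":-1},{"translation":[-0.5,0.6,0],"twist":[0,0,0],"grip":-1},{"translation":[-0.5,0.6,0],"twist":[0,0,0],"grip":-1},{"translation":[-0.5,0.6,0],"twist":[0,0,0],"grip":-1},{"translation":[-0.5,0.7,0],"twist":[0,0,0],"grip":-1},{"translation":[-0.4,0.7,0],"twist":[0,0,0],"grip":-1},{"translation":[-0.4,0.7,0],"twist":[0,0,0],"grip":-1},{"translation":[-0.4,0.7,0],"twist":[0,0,0],"grip":-1}]' >/dev/null && python3 chk.py 6
```

```text
t 8.15 th -41.1 R 50.3 Frad -1.8 Fccw -2.6 Fz 3.3 pos [535.9 -92.1 120.4]False
```

```bash
sed -i 's/sys.exit(F/sys.exit(int(F/; s/argv\[1\]))/argv[1])))/' chk.py; tail -1 chk.py
python3 -m pendant '[{"translation":[-0.5,0.65,0],"twist":[0,0,0],"grip":-1},{"translation":[-0.5,0.65,0],"twist":[0,0,0],"grip":-1},{"translation":[-0.5,0.65,0],"twist":[0,0,0],"grip":-1},{"translation":[-0.5,0.65,0],"twist":[0,0,0],"grip":-1},{"translation":[-0.5,0.65,0],"twist":[0,0,0],"grip":-1},{"translation":[-0.45,0.65,0],"twist":[0,0,0],"grip":-1},{"translation":[-0.45,0.65,0],"twist":[0,0,0],"grip":-1},{"translation":[-0.45,0.65,0],"twist":[0,0,0],"grip":-1},{"translation":[-0.45,0.7,0],"twist":[0,0,0],"grip":-1},{"translation":[-0.45,0.7,0],"twist":[0,0,0],"grip":-1}]' >/dev/null && python3 chk.py 6 && python3 -m pendant '[{"translation":[-0.4,0.7,0],"twist":[0,0,0],"grip":-1},{"translation":[-0.4,0.7,0],"twist":[0,0,0],"grip":-1},{"translation":[-0.4,0.7,0],"twist":[0,0,0],"grip":-1},{"translation":[-0.4,0.7,0],"twist":[0,0,0],"grip":-1},{"translation":[-0.4,0.7,0],"twist":[0,0,0],"grip":-1},{"translation":[-0.35,0.75,0],"twist":[0,0,0],"grip":-1},{"translation":[-0.35,0.75,0],"twist":[0,0,0],"grip":-1},{"translation":[-0.35,0.75,0],"twist":[0,0,0],"grip":-1},{"translation":[-0.3,0.75,0],"twist":[0,0,0],"grip":-1},{"translation":[-0.3,0.75,0],"twist":[0,0,0],"grip":-1}]' >/dev/null && python3 chk.py 6 && python3 -m pendant '[{"translation":[-0.25,0.8,0],"twist":[0,0,0],"grip":-1},{"translation":[-0.25,0.8,0],"twist":[0,0,0],"grip":-1},{"translation":[-0.25,0.8,0],"twist":[0,0,0],"grip":-1},{"translation":[-0.25,0.8,0],"twist":[0,0,0],"grip":-1},{"translation":[-0.25,0.8,0],"twist":[0,0,0],"grip":-1},{"translation":[-0.2,0.8,0],"twist":[0,0,0],"grip":-1},{"translation":[-0.2,0.8,0],"twist":[0,0,0],"grip":-1},{"translation":[-0.2,0.8,0],"twist":[0,0,0],"grip":-1},{"translation":[-0.2,0.8,0],"twist":[0,0,0],"grip":-1},{"translation":[-0.15,0.8,0],"twist":[0,0,0],"grip":-1}]' >/dev/null && python3 chk.py 6
```

```text
sys.exit(int(F<-float(sys.argv[1])))
t 9.15 th -31.2 R 50.2 Frad -2.0 Fccw -3.0 Fz 3.6 pos [540.9 -85.  120.4]
t 10.15 th -21.3 R 50.0 Frad -3.3 Fccw -2.2 Fz 4.5 pos [544.6 -77.2 120.4]
t 11.15 th -11.4 R 49.8 Frad -4.4 Fccw -2.4 Fz 4.1 pos [546.8 -68.8 120.4]
```

```bash
python3 -m pendant '[{"translation":[0,0.82,0],"twist":[0,0,0],"grip":-1},{"translation":[0,0.82,0],"twist":[0,0,0],"grip":-1},{"translation":[0,0.82,0],"twist":[0,0,0],"grip":-1},{"translation":[0,0.82,0],"twist":[0,0,0],"grip":-1},{"translation":[0,0.82,0],"twist":[0,0,0],"grip":-1},{"translation":[0,0.82,0],"twist":[0,0,0],"grip":-1},{"translation":[0,0.82,0],"twist":[0,0,0],"grip":-1},{"translation":[0,0.82,0],"twist":[0,0,0],"grip":-1},{"translation":[0,0.82,0],"twist":[0,0,0],"grip":-1},{"translation":[0,0.82,0],"twist":[0,0,0],"grip":-1}]' >/dev/null && python3 chk.py 6 && python3 -m pendant '[{"translation":[0.05,0.82,0],"twist":[0,0,0],"grip":-1},{"translation":[0.05,0.82,0],"twist":[0,0,0],"grip":-1},{"translation":[0.05,0.82,0],"twist":[0,0,0],"grip":-1},{"translation":[0.05,0.82,0],"twist":[0,0,0],"grip":-1},{"translation":[0.05,0.82,0],"twist":[0,0,0],"grip":-1},{"translation":[0.1,0.82,0],"twist":[0,0,0],"grip":-1},{"translation":[0.1,0.82,0],"twist":[0,0,0],"grip":-1},{"translation":[0.1,0.82,0],"twist":[0,0,0],"grip":-1},{"translation":[0.1,0.82,0],"twist":[0,0,0],"grip":-1},{"translation":[0.1,0.82,0],"twist":[0,0,0],"grip":-1}]' >/dev/null && python3 chk.py 6 && python3 -m pendant '[{"translation":[0.2,0.8,0],"twist":[0,0,0],"grip":-1},{"translation":[0.2,0.8,0],"twist":[0,0,0],"grip":-1},{"translation":[0.2,0.8,0],"twist":[0,0,0],"grip":-1},{"translation":[0.2,0.8,0],"twist":[0,0,0],"grip":-1},{"translation":[0.2,0.8,0],"twist":[0,0,0],"grip":-1},{"translation":[0.2,0.8,0],"twist":[0,0,0],"grip":-1},{"translation":[0.25,0.8,0],"twist":[0,0,0],"grip":-1},{"translation":[0.25,0.8,0],"twist":[0,0,0],"grip":-1},{"translation":[0.25,0.8,0],"twist":[0,0,0],"grip":-1},{"translation":[0.25,0.8,0],"twist":[0,0,0],"grip":-1}]' >/dev/null && python3 chk.py 6 && python3 -m pendant '[{"translation":[0.3,0.75,0],"twist":[0,0,0],"grip":-1},{"translation":[0.3,0.75,0],"twist":[0,0,0],"grip":-1},{"translation":[0.3,0.75,0],"twist":[0,0,0],"grip":-1},{"translation":[0.3,0.75,0],"twist":[0,0,0],"grip":-1},{"translation":[0.35,0.75,0],"twist":[0,0,0],"grip":-1},{"translation":[0.35,0.75,0],"twist":[0,0,0],"grip":-1},{"translation":[0.35,0.75,0],"twist":[0,0,0],"grip":-1},{"translation":[0.35,0.75,0],"twist":[0,0,0],"grip":-1},{"translation":[0.4,0.75,0],"twist":[0,0,0],"grip":-1},{"translation":[0.4,0.75,0],"twist":[0,0,0],"grip":-1}]' >/dev/null && python3 chk.py 6
```

```text
t 12.15 th -1.6 R 49.6 Frad -2.7 Fccw -2.5 Fz 3.4 pos [547.6 -60.4 120.5]
t 13.15 th 8.5 R 49.4 Frad -3.1 Fccw -2.0 Fz 2.6 pos [546.9 -51.7 120.4]
t 14.15 th 18.6 R 49.2 Frad -3.1 Fccw -2.7 Fz 2.4 pos [544.7 -43.3 120.4]
t 15.15 th 28.7 R 49.1 Frad -4.2 Fccw -3.0 Fz 1.4 pos [541.1 -35.4 120.5]
```

```bash
python3 -m pendant '[{"translation":[0.45,0.68,0],"twist":[0,0,0],"grip":-1},{"translation":[0.45,0.68,0],"twist":[0,0,0],"grip":-1},{"translation":[0.5,0.68,0],"twist":[0,0,0],"grip":-1},{"translation":[0.5,0.65,0],"twist":[0,0,0],"grip":-1},{"translation":[0.5,0.65,0],"twist":[0,0,0],"grip":-1},{"translation":[0.5,0.65,0],"twist":[0,0,0],"grip":-1},{"translation":[0.5,0.65,0],"twist":[0,0,0],"grip":-1},{"translation":[0.5,0.62,0],"twist":[0,0,0],"grip":-1},{"translation":[0.55,0.62,0],"twist":[0,0,0],"grip":-1},{"translation":[0.55,0.62,0],"twist":[0,0,0],"grip":-1}]' >/dev/null && python3 chk.py 6 && python3 -m pendant '[{"translation":[0.55,0.6,0],"twist":[0,0,0],"grip":-1},{"translation":[0.55,0.6,0],"twist":[0,0,0],"grip":-1},{"translation":[0.6,0.58,0],"twist":[0,0,0],"grip":-1},{"translation":[0.6,0.58,0],"twist":[0,0,0],"grip":-1},{"translation":[0.6,0.56,0],"twist":[0,0,0],"grip":-1},{"translation":[0.6,0.56,0],"twist":[0,0,0],"grip":-1},{"translation":[0.6,0.56,0],"twist":[0,0,0],"grip":-1},{"translation":[0.6,0.54,0],"twist":[0,0,0],"grip":-1},{"translation":[0.65,0.54,0],"twist":[0,0,0],"grip":-1},{"translation":[0.65,0.52,0],"twist":[0,0,0],"grip":-1}]' >/dev/null && python3 chk.py 6 && python3 -m pendant '[{"translation":[0.65,0.5,0],"twist":[0,0,0],"grip":-1},{"translation":[0.65,0.5,0],"twist":[0,0,0],"grip":-1},{"translation":[0.65,0.48,0],"twist":[0,0,0],"grip":-1},{"translation":[0.7,0.46,0],"twist":[0,0,0],"grip":-1},{"translation":[0.7,0.46,0],"twist":[0,0,0],"grip":-1},{"translation":[0.7,0.45,0],"twist":[0,0,0],"grip":-1},{"translation":[0.7,0.45,0],"twist":[0,0,0],"grip":-1},{"translation":[0.7,0.42,0],"twist":[0,0,0],"grip":-1},{"translation":[0.7,0.4,0],"twist":[0,0,0],"grip":-1},{"translation":[0.7,0.4,0],"twist":[0,0,0],"grip":-1}]' >/dev/null && python3 chk.py 6 && python3 -m pendant '[{"translation":[0.75,0.38,0],"twist":[0,0,0],"grip":-1},{"translation":[0.75,0.38,0],"twist":[0,0,0],"grip":-1},{"translation":[0.75,0.36,0],"twist":[0,0,0],"grip":-1},{"translation":[0.75,0.34,0],"twist":[0,0,0],"grip":-1},{"translation":[0.75,0.33,0],"twist":[0,0,0],"grip":-1},{"translation":[0.75,0.32,0],"twist":[0,0,0],"grip":-1},{"translation":[0.75,0.3,0],"twist":[0,0,0],"grip":-1},{"translation":[0.75,0.3,0],"twist":[0,0,0],"grip":-1},{"translation":[0.78,0.28,0],"twist":[0,0,0],"grip":-1},{"translation":[0.78,0.27,0],"twist":[0,0,0],"grip":-1}]' >/dev/null && python3 chk.py 6
```

```text
t 16.15 th 38.8 R 49.0 Frad -3.5 Fccw -2.6 Fz 0.5 pos [536.2 -28.3 120.5]
t 17.15 th 49.0 R 49.0 Frad -3.4 Fccw -2.8 Fz 1.1 pos [530.1 -22.1 120.6]
t 18.15 th 59.2 R 48.9 Frad -3.2 Fccw -2.7 Fz 0.6 pos [523.  -17.  120.6]
t 19.15 th 69.5 R 48.9 Frad -2.5 Fccw -2.8 Fz -0.1 pos [515.2 -13.2 120.6]
```

```bash
python3 -m pendant '[{"translation":[0.78,0.24,0],"twist":[0,0,0],"grip":-1},{"translation":[0.78,0.24,0],"twist":[0,0,0],"grip":-1},{"translation":[0.8,0.22,0],"twist":[0,0,0],"grip":-1},{"translation":[0.8,0.2,0],"twist":[0,0,0],"grip":-1},{"translation":[0.8,0.2,0],"twist":[0,0,0],"grip":-1},{"translation":[0.8,0.18,0],"twist":[0,0,0],"grip":-1},{"translation":[0.8,0.17,0],"twist":[0,0,0],"grip":-1},{"translation":[0.8,0.15,0],"twist":[0,0,0],"grip":-1},{"translation":[0.8,0.14,0],"twist":[0,0,0],"grip":-1},{"translation":[0.82,0.12,0],"twist":[0,0,0],"grip":-1}]' >/dev/null && python3 chk.py 6 && python3 -m pendant '[{"translation":[0.82,0.1,0],"twist":[0,0,0],"grip":-1},{"translation":[0.82,0.1,0],"twist":[0,0,0],"grip":-1},{"translation":[0.82,0.08,0],"twist":[0,0,0],"grip":-1},{"translation":[0.82,0.07,0],"twist":[0,0,0],"grip":-1},{"translation":[0.82,0.05,0],"twist":[0,0,0],"grip":-1},{"translation":[0.82,0.04,0],"twist":[0,0,0],"grip":-1},{"translation":[0.82,0.02,0],"twist":[0,0,0],"grip":-1},{"translation":[0.82,0,0],"twist":[0,0,0],"grip":-1},{"translation":[0.82,0,0],"twist":[0,0,0],"grip":-1},{"translation":[0.82,-0.02,0],"twist":[0,0,0],"grip":-1}]' >/dev/null && python3 chk.py 6 && python3 -m pendant '[{"translation":[0.82,-0.04,0],"twist":[0,0,0],"grip":-1},{"translation":[0.82,-0.05,0],"twist":[0,0,0],"grip":-1},{"translation":[0.82,-0.06,0],"twist":[0,0,0],"grip":-1},{"translation":[0.82,-0.08,0],"twist":[0,0,0],"grip":-1},{"translation":[0.82,-0.09,0],"twist":[0,0,0],"grip":-1},{"translation":[0.82,-0.1,0],"twist":[0,0,0],"grip":-1},{"translation":[0.81,-0.12,0],"twist":[0,0,0],"grip":-1},{"translation":[0.81,-0.13,0],"twist":[0,0,0],"grip":-1},{"translation":[0.81,-0.15,0],"twist":[0,0,0],"grip":-1},{"translation":[0.81,-0.16,0],"twist":[0,0,0],"grip":-1}]' >/dev/null && python3 chk.py 6 && python3 -m pendant '[{"translation":[0.8,-0.18,0],"twist":[0,0,0],"grip":-1},{"translation":[0.8,-0.2,0],"twist":[0,0,0],"grip":-1},{"translation":[0.8,-0.21,0],"twist":[0,0,0],"grip":-1},{"translation":[0.79,-0.22,0],"twist":[0,0,0],"grip":-1},{"translation":[0.79,-0.24,0],"twist":[0,0,0],"grip":-1},{"translation":[0.78,-0.25,0],"twist":[0,0,0],"grip":-1},{"translation":[0.78,-0.27,0],"twist":[0,0,0],"grip":-1},{"translation":[0.77,-0.28,0],"twist":[0,0,0],"grip":-1},{"translation":[0.77,-0.3,0],"twist":[0,0,0],"grip":-1},{"translation":[0.76,-0.31,0],"twist":[0,0,0],"grip":-1}]' >/dev/null && python3 chk.py 6
```

```text
t 20.15 th 79.7 R 49.0 Frad -3.7 Fccw -3.2 Fz -1.4 pos [506.8 -10.8 120.7]
t 21.15 th 89.9 R 49.1 Frad -2.9 Fccw -3.7 Fz -0.7 pos [498.1  -9.9 120.7]
t 22.15 th 99.9 R 49.2 Frad -2.8 Fccw -3.5 Fz -1.7 pos [489.5 -10.6 120.7]
t 23.15 th 102.3 R 49.1 Frad -1.7 Fccw -8.1 Fz -5.0 pos [487.5 -11.  120.9]
```

```bash
python3 -m pendant '[{"translation":[1,-0.22,0],"twist":[0,0,0],"grip":-1},{"translation":[1,-0.22,0],"twist":[0,0,0],"grip":-1},{"translation":[1.1,-0.24,0],"twist":[0,0,0],"grip":-1},{"translation":[1.1,-0.24,0],"twist":[0,0,0],"grip":-1},{"translation":[1.1,-0.24,0],"twist":[0,0,0],"grip":-1},{"translation":[1.1,-0.24,0],"twist":[0,0,0],"grip":-1},{"translation":[1.1,-0.24,0],"twist":[0,0,0],"grip":-1},{"translation":[1.1,-0.24,0],"twist":[0,0,0],"grip":-1},{"translation":[1.1,-0.24,0],"twist":[0,0,0],"grip":-1},{"translation":[1.1,-0.24,0],"twist":[0,0,0],"grip":-1}]' >/dev/null; python3 chk.py 6; python3 st.py .498 -.059; python3 arc.py 103 -193 10 .498 -.0585 .0495
```

```text
t 24.15 th 103.8 R 49.1 Frad -3.1 Fccw -10.1 Fz -7.0 pos [486.3 -11.3 121. ]
t 24.15 pos [ 0.4863 -0.0113  0.121 ] R 0.0491 th 103.8 Frad -3.1 Fccw -10.1 Fz -7.0 open 0.0251 tq [-0.2  -1.61 -0.05]
toolx [-0.999  0.    -0.041] toolz [ 0.041  0.009 -0.999]
[-17.0, 2.0] [-16.0, -4.5] [-13.5, -9.5] [-10.0, -13.5] [-4.5, -16.0] [1.0, -16.5] [6.5, -15.5] [11.0, -12.5] [14.5, -8.0] [16.5, -2.5]
```

The stop is found: 10 N for only 1 mm more travel, which matches the washer spring. The neutral knob angle at the stop is about 97.8° about a refitted centre (0.4973,-0.0602). Next I plan the clockwise turns.

```bash
cat > nx.py <<'E'
# nx.py end_deg n : grasp-point state about the fitted centre and tool shifts along the circle to end_deg
from h import *
import sys
c=np.array([497.3,-60.2]);s=robot.read_state();M=R.from_rotvec(s['orientation']).as_matrix()
g=(s['tool_pos']*1e3-19*M[:,2]);r=g[:2]-c;u=r/np.linalg.norm(r);f=s['force'][:2];th=np.degrees(np.arctan2(r[1],r[0]))
print('t',round(float(s['t']),2),'th',round(th,1),'R',round(np.linalg.norm(r),1),'Frad',round(f@u,1),'Fccw',round(f@np.array([-u[1],u[0]]),1),'Fz',round(s['force'][2],1),'z',round(s['tool_pos'][2]*1e3,1),'open',round(float(s['opening']),4))
w=np.cross(M[:,2],[0,0,-1])+np.array([0,0,np.arctan2(-M[1,0]*-1,-M[0,0])*-1*-0]); yaw=np.arctan2(-M[1,0],-M[0,0])
print('tilt fix twist',(M.T@w).round(3),'yaw err',round(yaw,3))
if len(sys.argv)>1:
    e=float(sys.argv[1]);n=int(sys.argv[2]);p=g[:2].copy();o=[]
    for k in range(1,n+1):
        t=np.radians(th+(e-th)*k/n);d=np.round(M[:2,:2].T@(c+50*np.array([np.cos(t),np.sin(t)])-p)*2)/2
        o.append(d.tolist());p=p+M[:2,:2]@d
    print(*o)
E
python3 nx.py -46 10
```

```text
t 24.15 th 103.6 R 50.1 Frad -3.1 Fccw -10.2 Fz -7.0 z 121.0 open 0.0251
tilt fix twist [0.009 0.041 0.   ] yaw err -0.0
[-13.0, 1.5] [-13.0, -2.0] [-12.0, -5.5] [-10.0, -8.0] [-7.5, -10.5] [-5.0, -12.0] [-1.5, -13.0] [2.0, -13.0] [5.5, -12.0] [8.0, -10.0]
```

```bash
python3 -m pendant '[{"translation":[-13,1.5,0],"twist":[0.005,0.02,0],"grip":-1},{"translation":[-13,-2,0],"twist":[0.004,0.02,0],"grip":-1},{"translation":[-12,-5.5,0],"twist":[0,0,0],"grip":-1},{"translation":[-10,-8,0],"twist":[0,0,0],"grip":-1},{"translation":[-7.5,-10.5,0],"twist":[0,0,0],"grip":-1},{"translation":[-5,-12,0],"twist":[0,0,0],"grip":-1},{"translation":[-1.5,-13,0],"twist":[0,0,0],"grip":-1},{"translation":[2,-13,0],"twist":[0,0,0],"grip":-1},{"translation":[5.5,-12,0],"twist":[0,0,0],"grip":-1},{"translation":[8,-10,0],"twist":[0,0,0],"grip":-1}]' 40 >/dev/null;  python3 nx.py -192 10
```

```text
t 25.15 th -37.6 R 49.6 Frad 8.4 Fccw 4.1 Fz -7.4 z 121.2 open 0.0249
tilt fix twist [0.012 0.002 0.   ] yaw err 0.006
[9.5, -9.5] [11.5, -6.5] [13.0, -3.5] [13.5, 0.5] [13.0, 4.0] [11.0, 7.5] [9.0, 10.0] [6.0, 12.0] [2.5, 13.0] [-1.0, 13.5]
```

```bash
python3 -m pendant '[{"translation":[9.5,-9.5,0],"twist":[0.012,0,0],"grip":-1},{"translation":[11.5,-6.5,0],"twist":[0,0,0],"grip":-1},{"translation":[13,-3.5,0],"twist":[0,0,0],"grip":-1},{"translation":[13.5,0.5,0],"twist":[0,0,0],"grip":-1},{"translation":[13,4,0],"twist":[0,0,0],"grip":-1},{"translation":[11,7.5,0],"twist":[0,0,0],"grip":-1},{"translation":[9,10,0],"twist":[0,0,0],"grip":-1},{"translation":[6,12,0],"twist":[0,0,0],"grip":-1},{"translation":[2.5,13,0],"twist":[0,0,0],"grip":-1},{"translation":[-1,13.5,0],"twist":[0,0,0],"grip":-1}]' >/dev/null;  python3 nx.py 10 10
```

```text
t 26.15 th 165.6 R 50.8 Frad -18.9 Fccw 3.0 Fz -14.7 z 120.8 open 0.0253
tilt fix twist [0.009 0.02  0.   ] yaw err 0.003
[-6.0, 12.5] [-8.5, 10.5] [-10.5, 8.0] [-13.0, 5.0] [-13.5, 1.0] [-13.0, -2.5] [-12.5, -5.5] [-10.0, -9.0] [-7.5, -11.5] [-4.0, -13.0]
```

```bash
python3 -m pendant '[{"translation":[-5,11.5,0],"twist":[0.009,0.02,0],"grip":-1},{"translation":[-8.5,10,0],"twist":[0,0,0],"grip":-1},{"translation":[-10.5,7.5,0],"twist":[0,0,0],"grip":-1},{"translation":[-13,4.5,0],"twist":[0,0,0],"grip":-1},{"translation":[-13.5,1,0],"twist":[0,0,0],"grip":-1},{"translation":[-13,-2.5,0],"twist":[0,0,0],"grip":-1},{"translation":[-12.5,-5.5,0],"twist":[0,0,0],"grip":-1},{"translation":[-10,-9,0],"twist":[0,0,0],"grip":-1},{"translation":[-7.5,-11.5,0],"twist":[0,0,0],"grip":-1},{"translation":[-4,-13,0],"twist":[0,0,0],"grip":-1}]' >/dev/null;  python3 nx.py -144 10
```

```text
t 27.15 th 15.9 R 50.1 Frad 2.6 Fccw 4.4 Fz 0.1 z 120.7 open 0.0252
tilt fix twist [ 0.011 -0.008  0.   ] yaw err 0.01
[-1.5, -14.0] [2.0, -13.5] [5.5, -12.5] [9.0, -11.0] [12.0, -7.5] [13.0, -4.0] [14.0, -0.5] [13.5, 3.5] [12.0, 7.0] [9.5, 10.5]
```

```bash
python3 -m pendant '[{"translation":[-1.5,-14,0],"twist":[0.011,-0.008,-0.005],"grip":-1},{"translation":[2,-13.5,0],"twist":[0,0,0],"grip":-1},{"translation":[5.5,-12.5,0],"twist":[0,0,0],"grip":-1},{"translation":[9,-11,0],"twist":[0,0,0],"grip":-1},{"translation":[12,-7.5,0],"twist":[0,0,0],"grip":-1},{"translation":[13,-4,0],"twist":[0,0,0],"grip":-1},{"translation":[13.5,-0.5,0],"twist":[0,0,0],"grip":-1},{"translation":[13,3.5,0],"twist":[0,0,0],"grip":-1},{"translation":[11.5,6.5,0],"twist":[0,0,0],"grip":-1},{"translation":[9,9.5,0],"twist":[0,0,0],"grip":-1}]' >/dev/null;  python3 nx.py 60 10
```

```text
t 28.15 th -142.5 R 50.6 Frad -11.2 Fccw 3.7 Fz -6.4 z 120.5 open 0.0249
tilt fix twist [0.018 0.008 0.   ] yaw err 0.013
[-13.5, -11.5] [-16.0, -7.0] [-17.5, -1.0] [-17.0, 5.5] [-13.5, 11.0] [-9.5, 15.0] [-3.5, 17.0] [2.5, 17.5] [8.5, 15.5] [13.5, 11.5]
```

```bash
python3 nx.py -292 10
```

```text
t 28.15 th -142.5 R 50.6 Frad -11.2 Fccw 3.7 Fz -6.4 z 120.5 open 0.0249
tilt fix twist [0.018 0.008 0.   ] yaw err 0.013
[6.0, 11.5] [3.0, 13.0] [-0.0, 13.0] [-3.5, 12.5] [-6.5, 11.0] [-9.5, 9.0] [-11.5, 6.5] [-12.5, 3.5] [-13.0, -0.0] [-12.5, -3.5]
```

```bash
python3 -m pendant '[{"translation":[6,11,0],"twist":[0.018,0.008,-0.012],"grip":-1},{"translation":[3,12.5,0],"twist":[0,0,0],"grip":-1},{"translation":[0,13,0],"twist":[0,0,0],"grip":-1},{"translation":[-3.5,12.5,0],"twist":[0,0,0],"grip":-1},{"translation":[-6.5,11,0],"twist":[0,0,0],"grip":-1},{"translation":[-9.5,9,0],"twist":[0,0,0],"grip":-1},{"translation":[-11.5,6.5,0],"twist":[0,0,0],"grip":-1},{"translation":[-12.5,3.5,0],"twist":[0,0,0],"grip":-1},{"translation":[-13,0,0],"twist":[0,0,0],"grip":-1},{"translation":[-12.5,-3.5,0],"twist":[0,0,0],"grip":-1}]' >/dev/null;  python3 nx.py -92 10
```

```text
t 29.15 th 69.3 R 50.9 Frad -9.5 Fccw 3.4 Fz 5.3 z 120.2 open 0.0248
tilt fix twist [-0.008 -0.005  0.   ] yaw err 0.023
[-12.0, -8.0] [-9.5, -10.0] [-6.5, -12.5] [-3.0, -13.5] [1.5, -14.0] [5.0, -13.5] [8.0, -11.0] [11.5, -8.5] [13.0, -5.0] [14.0, -1.0]
```

```bash
python3 -m pendant '[{"translation":[-12,-8,0],"twist":[-0.008,-0.005,-0.02],"grip":-1},{"translation":[-9.5,-10,0],"twist":[0,0,0],"grip":-1},{"translation":[-6.5,-12.5,0],"twist":[0,0,0],"grip":-1},{"translation":[-3,-13.5,0],"twist":[0,0,0],"grip":-1},{"translation":[1.5,-14,0],"twist":[0,0,0],"grip":-1},{"translation":[5,-13.5,0],"twist":[0,0,0],"grip":-1},{"translation":[8,-11,0],"twist":[0,0,0],"grip":-1},{"translation":[11.5,-8.5,0],"twist":[0,0,0],"grip":-1},{"translation":[13,-5,0],"twist":[0,0,0],"grip":-1},{"translation":[14,-1,0],"twist":[0,0,0],"grip":-1}]' >/dev/null;  python3 nx.py -220 10
```

```text
t 30.15 th -84.0 R 49.7 Frad 2.9 Fccw 4.5 Fz -3.2 z 120.9 open 0.0251
tilt fix twist [ 0.002 -0.005  0.   ] yaw err 0.049
[12.0, 0.5] [11.0, 3.5] [10.5, 6.0] [8.0, 8.5] [6.5, 10.0] [3.5, 11.0] [1.0, 12.0] [-1.5, 11.5] [-4.5, 11.0] [-7.0, 9.5]
```

```bash
python3 -m pendant '[{"translation":[12,0.5,0],"twist":[0,-0.005,0],"grip":-1},{"translation":[11,3.5,0],"twist":[0,0,0],"grip":-1},{"translation":[10.5,6,0],"twist":[0,0,0],"grip":-1},{"translation":[8,8.5,0],"twist":[0,0,0],"grip":-1},{"translation":[6.5,9.5,0],"twist":[0,0,0],"grip":-1},{"translation":[3.5,10.5,0],"twist":[0,0,0],"grip":-1},{"translation":[1,11,0],"twist":[0,0,0],"grip":-1},{"translation":[-1.5,10,0],"twist":[0,0,0],"grip":-1},{"translation":[-3,7,0],"twist":[0,0,0],"grip":-1},{"translation":[-2,3,0],"twist":[0,0,0],"grip":-1}]' >/dev/null;  python3 nx.py -264 10
```

```text
t 31.15 th 156.4 R 50.2 Frad 3.5 Fccw 3.2 Fz 6.4 z 120.4 open 0.0252
tilt fix twist [-0.001  0.006  0.   ] yaw err 0.047
[-26.5, 24.0] [-36.0, 0.5] [-27.0, -23.5] [-4.0, -35.5] [21.0, -29.5] [35.0, -7.5] [31.0, 17.5] [11.5, 34.0] [-14.5, 33.0] [-32.5, 14.5]
```

```bash
python3 nx.py 97 10
```

```text
t 31.15 th 156.4 R 50.2 Frad 3.5 Fccw 3.2 Fz 6.4 z 120.4 open 0.0252
tilt fix twist [-0.001  0.006  0.   ] yaw err 0.047
[-2.5, 4.5] [-3.0, 4.0] [-3.5, 4.0] [-4.0, 3.5] [-4.0, 3.0] [-4.5, 3.0] [-4.5, 2.0] [-5.0, 2.0] [-5.0, 1.0] [-5.0, 0.5]
```

```bash
python3 -m pendant '[{"translation":[-2.5,4.5,0],"twist":[0,0.006,0],"grip":-1},{"translation":[-3,4,0],"twist":[0,0,0],"grip":-1},{"translation":[-3.5,4,0],"twist":[0,0,0],"grip":-1},{"translation":[-4,3.5,0],"twist":[0,0,0],"grip":-1},{"translation":[-4,3,0],"twist":[0,0,0],"grip":-1},{"translation":[-4.5,3,0],"twist":[0,0,0],"grip":-1},{"translation":[-4.5,2,0],"twist":[0,0,0],"grip":-1},{"translation":[-4,1.5,0],"twist":[0,0,0],"grip":-1},{"translation":[-3,1,0],"twist":[0,0,0],"grip":-1},{"translation":[-1,0.5,0],"twist":[0,0,0],"grip":-1}]' >/dev/null;  python3 nx.py 96 5
```

```text
t 32.15 th 100.8 R 50.5 Frad -5.4 Fccw 3.6 Fz 4.9 z 120.3 open 0.0252
tilt fix twist [-0.004 -0.001  0.   ] yaw err 0.047
[-1.0, -0.5] [-0.5, 0.0] [-1.0, 0.5] [-1.0, -0.0] [-0.5, -0.0]
```

```bash
python3 -m pendant '[{"translation":[-1,-0.3,0],"twist":[0,0,0],"grip":-1},{"translation":[-1,0,0],"twist":[0,0,0],"grip":-1},{"translation":[-1,0,0],"twist":[0,0,0],"grip":-1},{"translation":[-1,0,0],"twist":[0,0,0],"grip":-1},{"translation":[-0.5,0,0],"twist":[0,0,0],"grip":-1},{"translation":[0,0,0],"twist":[0,0,0],"grip":-1},{"translation":[0,0,0],"twist":[0,0,0],"grip":-1},{"translation":[0,0,0],"twist":[0,0,0],"grip":-1},{"translation":[0,0,0],"twist":[0,0,0],"grip":-1},{"translation":[0,0,0],"twist":[0,0,0],"grip":-1}]' >/dev/null;  python3 nx.py 96 1
```

```text
t 33.15 th 95.0 R 50.5 Frad -2.7 Fccw 2.4 Fz 4.5 z 120.4 open 0.0252
tilt fix twist [-0.003 -0.002  0.   ] yaw err 0.047
[1.0, -0.5]
```

The crank is three turns clockwise of the stop. The shaft is about 1.4° from the target, against 14° allowed. Now I release the knob and lift.

```bash
python3 -m pendant '[{"translation":[0,0,0],"twist":[0,0,0],"grip":0},{"translation":[0,0,0],"twist":[0,0,0],"grip":0},{"translation":[0,0,0],"twist":[0,0,0],"grip":0},{"translation":[0,0,0],"twist":[0,0,0],"grip":0},{"translation":[0,0,-5],"twist":[0,0,0],"grip":0},{"translation":[0,0,-10],"twist":[0,0,0],"grip":0},{"translation":[0,0,-15],"twist":[0,0,0],"grip":0},{"translation":[0,0,-20],"twist":[0,0,0],"grip":0},{"translation":[0,0,-20],"twist":[0,0,0],"grip":0},{"translation":[0,0,-10],"twist":[0,0,0],"grip":0}]' ; python3 nx.py
```

```text
t: 34.15
tool_pos: [0.4918, -0.0079, 0.2029]
orientation: [0.074, -3.136, -0.001]
force: [-0.1, 0.3, -0.4]
opening: 0.0467
t 34.15 th 95.9 R 52.5 Frad 0.3 Fccw 0.1 Fz -0.4 z 202.9 open 0.0467
tilt fix twist [ 0.001 -0.005  0.   ] yaw err 0.047
```

```bash
python3 -m pendant '[{"translation":[-16.5,-45,0],"twist":[0,0,0],"grip":0},{"translation":[-16.5,-45,0],"twist":[0,0,0],"grip":0},{"translation":[-16.5,-45,0],"twist":[0,0,0],"grip":0},{"translation":[-16.5,-45,0],"twist":[0,0,0],"grip":0},{"translation":[-16.5,-42,0],"twist":[0,0,0],"grip":0},{"translation":[0,0,0],"twist":[0,0,0.14],"grip":0.4},{"translation":[0,0,0],"twist":[0,0,0.14],"grip":0.4},{"translation":[0,0,0],"twist":[0,0,0.14],"grip":0.4},{"translation":[0,0,0],"twist":[0,0,0.14],"grip":0.4},{"translation":[0,0,0],"twist":[0,0,0.14],"grip":0.4}]'
python3 -m pendant '[{"translation":[0,0,0],"twist":[0,0,0.1],"grip":0.4},{"translation":[0,0,0],"twist":[0,0,0],"grip":0.4},{"translation":[0,0,0],"twist":[0,0,0],"grip":0.4},{"translation":[0,0,0],"twist":[0,0,0],"grip":0.4},{"translation":[0,0,0],"twist":[0,0,0],"grip":0.4},{"translation":[0,0,0],"twist":[0,0,0],"grip":0.4},{"translation":[0,0,0],"twist":[0,0,0],"grip":0.4},{"translation":[0,0,0],"twist":[0,0,0],"grip":0.4},{"translation":[0,0,0],"twist":[0,0,0],"grip":0.4},{"translation":[0,0,0],"twist":[0,0,0],"grip":0.4}]'
python3 - <<'E'
from h import *
s=robot.read_state();M=R.from_rotvec(s['orientation']).as_matrix();print(s['tool_pos'],s['q'].round(2),M.round(3))
p,d=robot.read_camera('wrist');C=cloud('wrist',d);np.save('w.npy',C);cv2.imwrite('pics/w2.png',p[...,::-1])
m=(C[...,2]>.104)&(C[...,2]<.12)&(abs(C[...,0]-.586)<.03)&(abs(C[...,1]+.2285)<.03);v,u=np.nonzero(m)
print(m.sum(),C[m].mean(0) if m.any() else '',u.mean(),v.mean())
E
```

```text
t: 35.15
tool_pos: [0.5904, -0.2353, 0.2061]
orientation: [-1.038, -2.965, -0.002]
force: [-0.6, 0.2, 0.7]
opening: 0.0649
t: 36.15
tool_pos: [0.5903, -0.2353, 0.2064]
orientation: [-1.182, -2.91, -0.002]
force: [0.1, -0.1, -0.2]
opening: 0.065
[ 0.59034253 -0.23527768  0.2063898 ] [-0.46  0.23  1.4   0.    1.51 -1.26] [[-0.717  0.697 -0.   ]
 [ 0.697  0.717  0.002]
 [ 0.001  0.001 -1.   ]]
344 [ 0.58525656 -0.22732921  0.11274652] 322.3110465116279 229.75290697674419
```

View pics/w2.png

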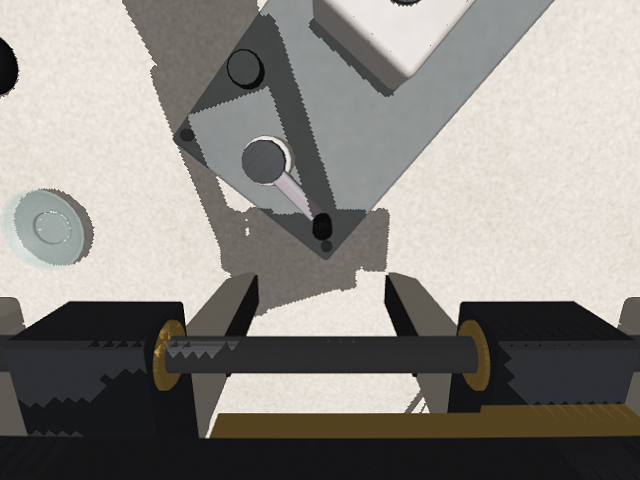

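The view shows the post at (322,228), the pedestal at (265,160) and the lever between them, still unlocked. The post is at (0.586,-0.228), as predicted. Next I descend and grip it.

```bash
python3 -m pendant '[{"translation":[8,2,0],"twist":[0,0,0],"grip":0.4},{"translation":[0,0,25],"twist":[0,0,0],"grip":0.4},{"translation":[0,0,30],"twist":[0,0,0],"grip":0.4},{"translation":[0,0,30],"twist":[0,0,0],"grip":0.4},{"translation":[0,0,18],"twist":[0,0,0],"grip":0.4},{"translation":[0,0,8],"twist":[0,0,0],"grip":0.4},{"translation":[0,0,0],"twist":[0,0,0],"grip":0.4},{"translation":[0,0,0],"twist":[0,0,0],"grip":0.4},{"translation":[0,0,0],"twist":[0,0,0],"grip":0.4},{"translation":[0,0,0],"twist":[0,0,0],"grip":0.4}]' 20
```

```text
t: 37.2
tool_pos: [0.5874, -0.226, 0.0975]
orientation: [1.178, 2.905, 0.003]
force: [0.6, -0.0, -0.1]
opening: 0.0648
```

```bash
python3 -m pendant '[{"translation":[0,-2,6],"twist":[0,0,0],"grip":0.4},{"translation":[0,0,4],"twist":[0,0,0],"grip":0.4},{"translation":[0,0,0],"twist":[0,0,0],"grip":-1},{"translation":[0,0,0],"twist":[0,0,0],"grip":-1},{"translation":[0,0,0],"twist":[0,0,0],"grip":-1},{"translation":[0,0,0],"twist":[0,0,0],"grip":-1},{"translation":[0,0,0],"twist":[0,0,0],"grip":-1},{"translation":[0,0,0],"twist":[0,0,0],"grip":-1},{"translation":[0,0,0],"twist":[0,0,0],"grip":-1},{"translation":[0,0,0],"twist":[0,0,0],"grip":-1}]' 20
python3 -m pendant '[{"translation":[0,0,0],"twist":[0,0,0],"grip":-1},{"translation":[0,0,0],"twist":[0,0,0],"grip":-1},{"translation":[0,0,0],"twist":[0,0,0],"grip":-1},{"translation":[0,0,0],"twist":[0,0,0],"grip":-1},{"translation":[0,0,0],"twist":[0,0,0],"grip":-1},{"translation":[0,0,0],"twist":[0,0,0],"grip":-1},{"translation":[0,0,0],"twist":[0,0,0],"grip":-1},{"translation":[0,0,0],"twist":[0,0,0],"grip":-1},{"translation":[0,0,0],"twist":[0,0,0],"grip":-1},{"translation":[0,0,0],"twist":[0,0,0],"grip":-1}]' 20
cat > lv.py <<'E'
from h import *
import sys
c=np.array([515.,-229.3]);s=robot.read_state();M=R.from_rotvec(s['orientation']).as_matrix()
g=s['tool_pos']*1e3-19*M[:,2];r=g[:2]-c;u=r/np.linalg.norm(r);f=s['force'][:2];th=np.degrees(np.arctan2(r[1],r[0]))
print('t',round(float(s['t']),2),'g',g.round(1),'th',round(th,1),'lock~',round(np.radians(6-th),2),'R',round(np.linalg.norm(r),1),'Frad',round(f@u,1),'Fccw',round(f@np.array([-u[1],u[0]]),1),'Fz',round(s['force'][2],1),'z',round(s['tool_pos'][2]*1e3,1),'open',round(float(s['opening']),4),'fix',(M.T@np.cross(M[:,2],[0,0,-1])).round(3))
if len(sys.argv)>1:
    e=float(sys.argv[1]);n=int(sys.argv[2]);p=g[:2].copy();o=[]
    for k in range(1,n+1):
        t=np.radians(th+(e-th)*k/n);d=np.round(M[:2,:2].T@(c+70*np.array([np.cos(t),np.sin(t)])-p)*2)/2
        o.append(d.tolist());p=p+M[:2,:2]@d
    print(*o)
E
python3 lv.py -60 10
```

```text
t: 38.2
tool_pos: [0.5861, -0.2288, 0.0888]
orientation: [1.178, 2.903, 0.0]
force: [2.2, 1.3, 0.5]
opening: 0.0158
t: 39.2
tool_pos: [0.5861, -0.2288, 0.0888]
orientation: [1.178, 2.903, 0.0]
force: [-1.2, 0.7, -0.1]
opening: 0.0155
t 39.2 g [ 586.  -228.7  107.8] th 0.5 lock~ 0.1 R 71.0 Frad -1.2 Fccw 0.7 Fz -0.1 z 88.8 open 0.0155 fix [0.003 0.007 0.   ]
[-4.0, -6.0] [-4.5, -6.0] [-3.5, -6.5] [-3.0, -7.0] [-2.5, -7.0] [-1.5, -7.0] [-0.5, -7.5] [0.0, -7.5] [1.0, -7.5] [1.5, -7.0]
```

```bash
python3 -m pendant '[{"translation":[-4,-6,0],"twist":[0,0,0],"grip":-1},{"translation":[-4.5,-6,0],"twist":[0,0,0],"grip":-1},{"translation":[-3.5,-6.5,0],"twist":[0,0,0],"grip":-1},{"translation":[-3,-7,0],"twist":[0,0,0],"grip":-1},{"translation":[-2.5,-7,0],"twist":[0,0,0],"grip":-1},{"translation":[-1.5,-7,0],"twist":[0,0,0],"grip":-1},{"translation":[-0.5,-7.5,0],"twist":[0,0,0],"grip":-1},{"translation":[0,-7.5,0],"twist":[0,0,0],"grip":-1},{"translation":[1,-7,0],"twist":[0,0,0],"grip":-1},{"translation":[1,-5,0],"twist":[0,0,0],"grip":-1}]' 25 >/dev/null; python3 lv.py -83 10
```

```text
t 40.2 g [ 569.8 -283.   107.9] th -44.4 lock~ 0.88 R 76.8 Frad 6.6 Fccw 6.5 Fz -7.4 z 88.9 open 0.0155 fix [0.035 0.029 0.   ]
[7.0, -4.5] [0.5, -5.0] [1.0, -4.5] [1.0, -4.5] [1.5, -4.5] [1.5, -4.5] [2.0, -4.0] [2.5, -4.5] [2.5, -3.5] [3.0, -4.0]
```

```bash
python3 -m pendant '[{"translation":[3,-4,0],"twist":[0.017,0.015,0],"grip":-1},{"translation":[3,-4.5,0],"twist":[0.017,0.015,0],"grip":-1},{"translation":[3,-4.5,0],"twist":[0,0,0],"grip":-1},{"translation":[1.5,-4.5,0],"twist":[0,0,0],"grip":-1},{"translation":[1.5,-4.5,0],"twist":[0,0,0],"grip":-1},{"translation":[2,-4.5,0],"twist":[0,0,0],"grip":-1},{"translation":[2,-4,0],"twist":[0,0,0],"grip":-1},{"translation":[2.5,-4.5,0],"twist":[0,0,0],"grip":-1},{"translation":[2.5,-3.5,0],"twist":[0,0,0],"grip":-1},{"translation":[3,-4,0],"twist":[0,0,0],"grip":-1}]' 25 >/dev/null; python3 lv.py -83 5
python3 - <<'E'
from h import *
p,d=robot.read_camera('scene');cv2.imwrite('pics/s2.png',cv2.resize(p[200:400,180:420,::-1],None,fx=3,fy=3))
E
```

```text
t 41.2 g [ 540.5 -304.4  108. ] th -71.2 lock~ 1.35 R 79.3 Frad 3.7 Fccw 4.6 Fz -5.1 z 89.1 open 0.0127 fix [0.018 0.038 0.   ]
[9.5, 1.5] [1.5, -2.5] [1.5, -2.0] [2.0, -2.5] [1.5, -2.5]
```

View pics/s2.png

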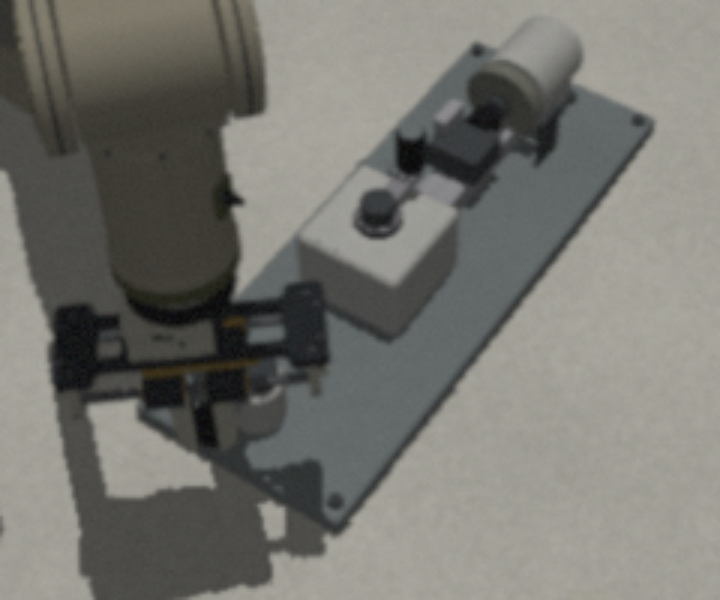

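The picture shows the lever post at the inner edge of the pads (opening 12.7 mm, slipping) and the crank still in place. I'll let go, re-centre, turn the jaws tangential and grip again.

```bash
python3 -m pendant '[{"translation":[0,0,0],"twist":[0,0,0],"grip":0.1},{"translation":[0,0,0],"twist":[0,0,0],"grip":0.1},{"translation":[0,0,0],"twist":[0.018,0.038,0],"grip":0.1},{"translation":[0,0,0],"twist":[0,0,0],"grip":0.1},{"translation":[5,0,0],"twist":[0,0,0],"grip":0.1},{"translation":[4,1,0],"twist":[0,0,0],"grip":0.1},{"translation":[0,0,0],"twist":[0,0,0.14],"grip":0.1},{"translation":[0,0,0],"twist":[0,0,0.14],"grip":0.1},{"translation":[0,0,0],"twist":[0,0,0.14],"grip":0.1},{"translation":[0,0,0],"twist":[0,0,0],"grip":0.1}]' >/dev/null; python3 lv.py -83 5
python3 - <<'E'
from h import *
p,d=robot.read_camera('wrist');C=cloud('wrist',d);cv2.imwrite('pics/w3.png',p[...,::-1])
E
```

```text
t 42.25 g [ 532.7 -295.6  107.6] th -75.0 lock~ 1.41 R 68.6 Frad 0.5 Fccw 0.3 Fz -0.0 z 88.6 open 0.0512 fix [ 0.    -0.001  0.   ]
[-1.0, -2.0] [0.0, -2.0] [0.5, -2.0] [0.5, -2.0] [0.5, -1.5]
```

View pics/w3.png

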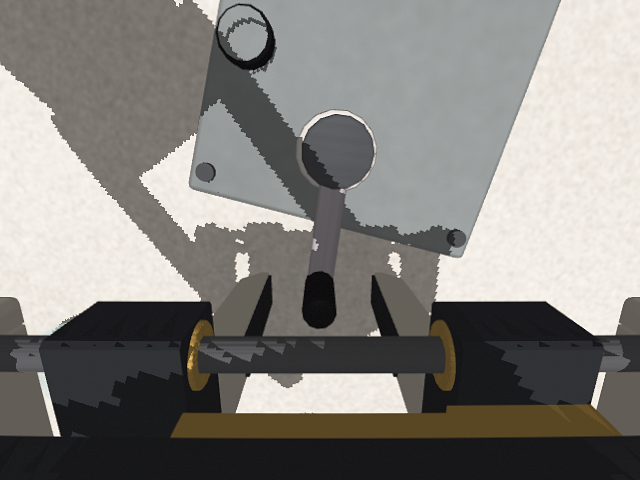

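The wrist view shows the post top near (319,288), midway between the fingers, with the pedestal at (338,150). I grip it now and check its position by ray.

```bash
python3 -c "
from h import *
print(atz('wrist',[[319,287]],.115), atz('wrist',[[338,148]],.094))"
python3 -m pendant '[{"translation":[0,0,0],"twist":[0,0,0],"grip":-1},{"translation":[0,0,0],"twist":[0,0,0],"grip":-1},{"translation":[0,0,0],"twist":[0,0,0],"grip":-1},{"translation":[0,0,0],"twist":[0,0,0],"grip":-1},{"translation":[0,0,0],"twist":[0,0,0],"grip":-1},{"translation":[0,0,0],"twist":[0,0,0],"grip":-1},{"translation":[0,0,0],"twist":[0,0,0],"grip":-1},{"translation":[0,0,0],"twist":[0,0,0],"grip":-1},{"translation":[0,0,0],"twist":[0,0,0],"grip":-1},{"translation":[0,0,0],"twist":[0,0,0],"grip":-1}]' 30 >/dev/null; python3 lv.py -84 8
```

```text
[[ 0.52744152 -0.28255516  0.115     ]] [[ 0.51426761 -0.22588498  0.094     ]]
t 43.3 g [ 532.3 -295.4  107.7] th -75.3 lock~ 1.42 R 68.3 Frad 0.4 Fccw -0.4 Fz 0.1 z 88.7 open 0.0154 fix [ 0.    -0.001  0.   ]
[-1.5, -1.5] [0.0, -1.5] [0.5, -1.0] [0.0, -1.5] [0.5, -1.0] [0.5, -1.5] [0.0, -1.5] [0.5, -1.0]
```

```bash
python3 -m pendant '[{"translation":[0,-1.5,0],"twist":[0,0,0],"grip":-1},{"translation":[0,-1.5,0],"twist":[0,0,0],"grip":-1},{"translation":[0.2,-1.5,0],"twist":[0,0,0],"grip":-1},{"translation":[0.2,-1.5,0],"twist":[0,0,0],"grip":-1},{"translation":[0.2,-1.5,0],"twist":[0,0,0],"grip":-1},{"translation":[0.2,-1.5,0],"twist":[0,0,0],"grip":-1},{"translation":[0.2,-1.5,0],"twist":[0,0,0],"grip":-1},{"translation":[0.2,-1.5,0],"twist":[0,0,0],"grip":-1},{"translation":[0.2,-1.5,0],"twist":[0,0,0],"grip":-1},{"translation":[0.2,-1.5,0],"twist":[0,0,0],"grip":-1}]' 30 >/dev/null; python3 lv.py
```

```text
t 44.3 g [ 527.2 -296.7  107.7] th -79.7 lock~ 1.5 R 68.5 Frad 0.1 Fccw 12.5 Fz -5.3 z 88.7 open 0.0157 fix [0.02  0.006 0.   ]
```

The lever is on its end stop (12.5 N, about 1.50 rad). Release and lift clear.

```bash
python3 -m pendant '[{"translation":[0,0,0],"twist":[0,0,0],"grip":0.1},{"translation":[0,0,0],"twist":[0,0,0],"grip":0.1},{"translation":[0,0,0],"twist":[0,0,0],"grip":0.1},{"translation":[0,0,0],"twist":[0,0,0],"grip":0.1},{"translation":[0,0,-10],"twist":[0,0,0],"grip":0.1},{"translation":[0,0,-20],"twist":[0,0,0],"grip":0.1},{"translation":[0,0,-30],"twist":[0,0,0],"grip":0.1},{"translation":[0,0,-30],"twist":[0,0,0],"grip":0.1},{"translation":[0,0,-20],"twist":[0,0,0],"grip":0.1},{"translation":[0,0,0],"twist":[0,0,0],"grip":0.1}]'
python3 -m pendant '[{"translation":[30,0,0],"twist":[0,0,0],"grip":0.1},{"translation":[30,0,-10],"twist":[0,0,0],"grip":0.1},{"translation":[30,0,-10],"twist":[0,0,0],"grip":0.1},{"translation":[30,0,-10],"twist":[0,0,0],"grip":0.1},{"translation":[0,0,0],"twist":[0,0,0],"grip":0.1},{"translation":[0,0,0],"twist":[0,0,0],"grip":0.1},{"translation":[0,0,0],"twist":[0,0,0],"grip":0.1},{"translation":[0,0,0],"twist":[0,0,0],"grip":0.1},{"translation":[0,0,0],"twist":[0,0,0],"grip":0.1},{"translation":[0,0,0],"twist":[0,0,0],"grip":0.1}]'
python3 - <<'E'
from h import *
for n in ['top','scene']:
    p,d=robot.read_camera(n);cv2.imwrite(f'pics/{n}9.png',p[...,::-1])
    if n=='top':
        C=cloud('top',d);q=C[200:290,320:400].reshape(-1,3);q=q[(q[:,2]>.135)&(q[:,2]<.16)];print(len(q),q.mean(0) if len(q) else '')
E
```

```text
t: 45.3
tool_pos: [0.5233, -0.2972, 0.2049]
orientation: [1.747, 2.595, 0.019]
force: [0.7, 0.1, -0.3]
opening: 0.0512
t: 46.3
tool_pos: [0.4741, -0.1845, 0.2286]
orientation: [1.756, 2.597, 0.016]
force: [0.6, 0.4, 0.9]
opening: 0.0512
47 [ 0.48267552 -0.00816062  0.14697938]
```

View pics/scene9.png

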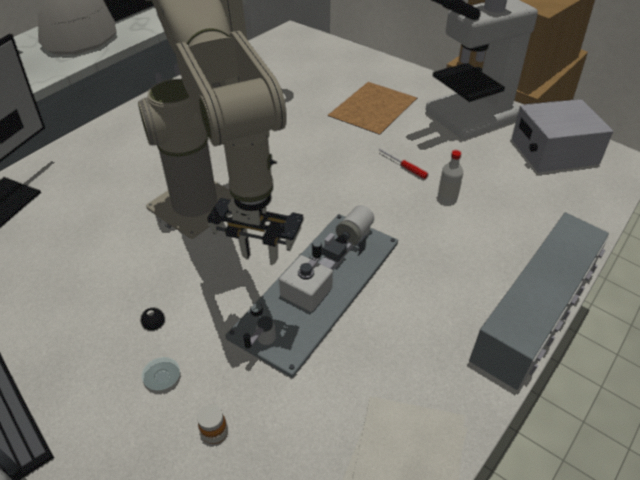

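View pics/top9.png

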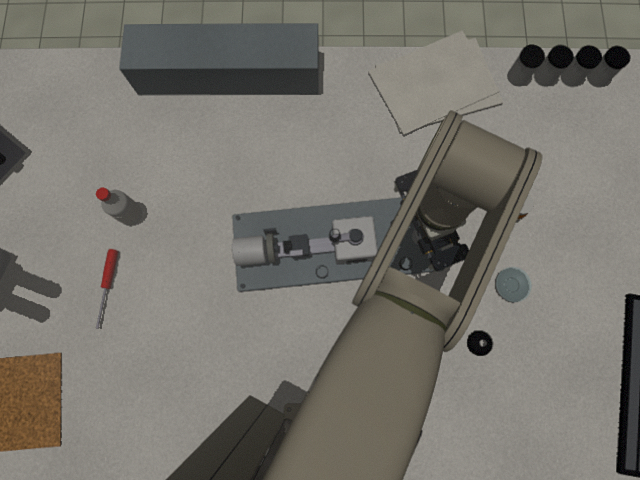

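The final views show the knob at the expected angle, the lever post pointing away from the gearbox at scene (247,340), the bystanders unmoved and the gripper clear.

```bash
python3 -c "
from plant import robot
print(robot.close_job())"
```

```text
the job is handed in; nothing more can be done
None
```

The job is done and handed in at about 46 s of the 72 s allowed. No verdict was reported.

- **Crank to the stop:** I wound it anticlockwise about 0.7 turn until it met the stop. I confirmed the stop with a further push that read about 10 N for only 1 mm of travel, well under the 25 N limit.
- **Three turns clockwise:** I wound exactly three turns from there. From the knob position and force, the shaft was about 1.4° from the target just before I let go. The last top view put the knob within about 3°, against 14° allowed.
- **Lock lever:** I swung it clockwise to its end stop, where it met 12.5 N at about 1.50 rad. On the way the post slipped to the edge of the finger pads at about 1.35 rad. I let go, re-centred, gripped it again and finished the swing.
- **At the end:** the gripper was open and clear of everything. The screwdriver, bottle, dish and mouse, and the puck the arm did not hide, looked unmoved. In the last top view the arm hid the lever, most of the jar and part of the other puck. The scene view shows the lever pointing away from the gearbox and the jar where it was.

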